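# Open the filter lid of a conservator's bench vacuum

## Task

Open the filter compartment of the dark bench vacuum so that its dust filter can be changed: press the yellow release tab down with a fingertip until the grey lid springs up, then push the lid gently up and back with the fingers until it is fully open, resting against its stop beyond the upright and staying there by itself. Pinch, grip or lift nothing, leave everything else on the table where it is, and finish with the hand clear.

Things in the scene. Friction and masses are not known exactly. Their poses are not given: they have to be found in the camera images.
- vac: Charcoal bench vacuum with a yellow line, 303 (x) x 210 (y) mm, immovable. Origin on the table under the middle of the closed lid; +x points from the tab (front) to the motor (rear), z up. Front deck x -117 to -72 mm, 125 high; filter compartment under the lid x -72 to 72, rim 125 high, white filter in it 98 high; motor housing x 92 to 186, 152 high, its carry handle at x 145 up to 188.
- tab_top (a point): Middle of the upper face of the yellow release tab in the front deck, on the vacuum's centre line, 133 mm above the table at rest. The tab is 30 mm (x) by 46 mm (y), stands 8 mm above the deck, and its centre lies 25 mm in front of the shut lid's front edge. It moves straight down and springs back when let go.
- tab (a joint): How far the release tab is pressed down, m: 0 at rest, 0.006 fully down. It takes about 2.5 N to start and 5.5 N fully down; the latch lets the lid go at about 4 to 5 mm. The tab may come up again at once: the freed lid stays up.
- lid (a joint): Angle of the grey lid, rad: 0 shut and latched, 0.65 sprung up on its plunger (0.4 s after release), pi/2 upright, 1.83 open at its stop. Plate 143 mm from hinge to front edge, 200 wide, 10 thick, 150 g. Free hinge: let go before the upright it falls back to 0.65, past it it falls open and stays. 1 to 2 N moves it; pushed straight back at first, its edge may bind on the fingers: follow the arc.
- lid_edge (a point): Middle of the lid's free front edge, at its under side, which is rounded; moves on an arc of 143 mm radius about the hinge. 127 mm above the table when shut, about 213 sprung up, 265 fully open. Under the sprung-up edge is a gap of about 87 mm down to the deck, open to the front. A small steel latch strike, 24 mm wide, stands 6 mm out of the under side, 30 mm behind this edge.
- lid_hinge (a point): Middle of the lid's hinge axis, at the rear of the lid, 127 mm above the table and 72 mm along +x from the vacuum's origin. The axis runs along the vacuum's y; the lid opens up and away from the tab.
- spare_filter: White pleated spare filter with orange ends, 150 x 68 x 68 mm, standing beside the vacuum. Origin under its centre. Not to be moved.
- solvent: Amber bottle with a black cap, 56 mm across, 130 mm tall. Origin under its centre. Not to be moved.
- nozzle: Black crevice nozzle lying down, about 118 mm long (x), 32 mm high. Origin on the table at its middle. Not to be moved.
- brush: Small brush with a red handle lying down, 180 mm long. Origin under its middle. Not to be moved.
- dish: White ceramic bowl, 90 mm across, 30 mm high. Origin under its centre. Not to be moved.
- loupe: Black eye loupe standing upright, 40 mm across, 42 mm tall. Origin under its centre. Not to be moved.
- key: Small brass key lying down, about 70 mm long. Origin under its round bow. Not to be moved.
- spray: White plastic bottle with a grey cap, 60 mm across, 170 mm tall. Origin under its centre. Not to be moved.

How it is judged (in metres and radians):
On the way, in this order (a step that is already met when the one before it is completed fails the run):
1. the release tab is pressed down with the fingers (value of joint tab above 0.002 m and contact force between the fingers and tab above 0.5 N).
2. the lid has sprung up on its plunger (value of joint lid between 0.45 and 0.9 rad), for 0.1 s.
3. the fingers push the lid up past 57 degrees (value of joint lid above 1 rad and contact force between the fingers and lid above 0.05 N).
At the end, for the whole second after the job is handed in: The lid rests fully open (1.72 rad or more, stop at 1.83) and still, the tab is let go (within 1.5 mm of rest), every other thing stands or lies within 20 mm of where it started and is upright if it stood (value of joint lid above 1.72 rad and velocity of joint lid between -0.05 and 0.05 rad/s and value of joint tab below 0.0015 m and not (distance of spare_filter from where it was at the start of the episode above 0.02 m) and not (distance of solvent from where it was at the start of the episode above 0.02 m) and not (distance of nozzle from where it was at the start of the episode above 0.02 m) and not (distance of brush from where it was at the start of the episode above 0.02 m) and not (distance of dish from where it was at the start of the episode above 0.02 m) and not (distance of loupe from where it was at the start of the episode above 0.02 m) and not (distance of key from where it was at the start of the episode above 0.02 m) and not (distance of spray from where it was at the start of the episode above 0.02 m) and not (angle between spare_filter's own z axis and vertical above 0.25 rad) and not (angle between solvent's own z axis and vertical above 0.25 rad) and not (angle between dish's own z axis and vertical above 0.25 rad) and not (angle between loupe's own z axis and vertical above 0.25 rad) and not (angle between spray's own z axis and vertical above 0.25 rad)); the robot touches nothing.
It fails at once if a bystander is picked up, carried, pushed more than 20 mm or tipped over (distance of any of spare_filter, solvent, nozzle, brush, dish, loupe, key, spray from where it was at the start of the episode above 0.02 m or angle between any of spare_filter, solvent, dish, loupe, spray's own z axis and vertical above 0.25 rad).
It fails at once if the lid is pinched or forced (more than 45 N from the fingers) (contact force between the fingers and lid above 45 N).
It also fails if it takes over 45 s, if anything falls off the work surface, if the arm or the gripper's body presses on something with over 40 N, if the wrist force passes 120 N, or if a joint passes its speed limit or range.

## Robot

A 6-joint arm with a two-finger parallel gripper is mounted at the origin on the work surface. World frame = base frame: x ahead of the robot, y to its left, z up, the work surface at z = 0. Lengths are in m, angles in degrees, forces in N, time in s.
With the tool pointing down it reaches from about 0.325 to 1 m from the base axis. Payload 5.1 kg.
Tool frame: the origin (TCP) lies on the centre line of the jaws, within the pads' length; the fingertips stand 22 mm ahead of it and the grasp point (between the pads) lies 3 mm ahead of it; z points along the fingers, y is the direction in which the jaws open and shut (so a half turn about z gives the same grasp; the last joint's range is limited). The gripper opens to 85 mm and grips with 20 to 120 N. Pads are 22 mm wide; open, the fingers measure 114 mm over their backs; the gripper's body (76 mm by 85 mm) begins 54 mm behind the grasp point. The pads swing forward as they close: fully open they stand 13 mm farther back than shut.
Start: joints at [69.465, 7.093, 94.555, -0, 78.352, -4.733], TCP at [0.177, 0.625, 0.253] pointing down, gripper open.
Joint ranges: [-149.61, 149.61], [-58.7, 133.49], [1.44, 155.28], [-77.14, 257.14], [18.33, 153.61], [-166.67, 166.67]. Speed limits (degrees/s): [147.25, 147.25, 180, 180, 180, 180].

## Interface

Orientations are given as [roll, pitch, yaw] about the fixed x, y, z axes, in that order (R = Rz(yaw) Ry(pitch) Rx(roll)).
In Python, from plant import get_obs, snapshot, camera_info, finish_job gives the robot as it stands. The module is installed in compiled form; this text tells all that it offers.
- The arm moves only by the shell command python3 -m creep 'ROWS' [FORCE]. ROWS is JSON, a list of rows, each a list of 3 entries, a list of its own where there are three numbers: the shift along the tool's x, y, z in m, then the turn, a rotation vector about the tool's x, y, z in rad, then the opening, from 0 (shut) to 1 (fully open). A call has 1 to 12 rows; each row is the pose to reach, as a shift and turn from the pose measured when the call began, along the tool's axes at that moment; what a row does not reach only later rows make up. A row lasts 1/10 s, in which the tool goes at most 50 mm and 8.59 degrees, less where a joint would pass 70% of its speed; a pose out of reach is approached as far as the arm can. A call with a gripper value outside its range is refused whole. The fingers move at their own pace and stop on an object; FORCE is the grip in N (left out, the last holds). Time passes only in rows, so rows that repeat a pose let the fingers close. It gives the time, the measured TCP pose, the force and the opening at its end, in the units of the state.
- get_obs(): the state, without advancing time (a new reading comes with each control period).
- snapshot(name): name is "scene" or "top" or "wrist"; returns (picture, depth): 384x512x3 uint8, blue, green, red; 384x512 float32, m along the optical axis (not along the pixel's ray), 0 where there is no reading.
- camera_info(name): a dict with "camera_matrix" (3x3 intrinsics, pixels), "R" (3x3) and "t" (3): a world point X has camera coordinates R X + t. Camera axes: x right, y down, z forward; pixel columns grow to the right and rows downward; lengths in m; the calibration is good to about 2 mm. A picture is of the moment at which its call begins: read the wrist's pose just before it. camera_info takes no time and is no camera call; for the wrist camera it gives the pose at the moment of the call.
- finish_job(): hands the job in, once; it reports no verdict.
The state is a dict: "time": time; "joints": joint angles; "joint_velocities": joint speeds; "effort": joint torques, N m; "tcp_pos": TCP position; "tcp_rot": TCP orientation; "ft_force": force on the tool from outside, world axes, zero at the start; "moment": the same for the moment, N m; "opening": opening from 0.0 (shut) to 1.0 (fully open).
Only numpy, scipy, OpenCV 4.12 (cv2) and the standard library are available. Lean on these libraries where they do the work, as an engineer would, in place of code of your own. Each camera call takes 0.05 s, during which the arm holds its last target.

## Working session

There is one attempt and no reset: what is moved stays moved. The work goes in short steps, Python scripts to look and compute and a shell command to move; the robot and the scene stay as the last step left them, time stands still between calls to the robot, and variables do not carry over. Pictures are saved under pics/ and viewed, and the job is handed in when it is done.

```bash
mkdir -p pics
python3 - <<'E'
from plant import *
import cv2,numpy as np
print(get_obs())
for n in("scene","top"):
    p,d=snapshot(n); cv2.imwrite(f"pics/{n}0.png",p); np.save(f"pics/{n}0.npy",d); i=camera_info(n); print(n,i)
E
```

```text
{'time': 0.0, 'joints': array([ 6.94638261e+01,  7.13387322e+00,  9.46335304e+01, -1.05932726e-04,
        7.83519250e+01, -4.73326268e+00]), 'joint_velocities': array([ 0.02991597, -0.02706463,  0.01580248,  0.04260354, -0.0294173 ,
       -0.00503329]), 'effort': array([-1.45228303e-03, -4.23607314e+01, -3.65449584e+01, -1.63225927e-04,
        6.68871508e-03,  5.48968785e-06]), 'tcp_pos': array([0.17685148, 0.62489479, 0.2520544 ]), 'tcp_rot': array([-1.79881070e+02, -9.74328694e-03,  1.64197100e+02]), 'ft_force': array([-0.3496246 ,  0.00926936, -0.26102544]), 'moment': array([-0.00313721,  0.00997854, -0.02283132]), 'opening': 1.0034752009704857}
scene {'camera_matrix': array([[480.95229489,   0.        , 254.23730443],
       [  0.        , 480.95229489, 196.02813826],
       [  0.        ,   0.        ,   1.        ]]), 'R': array([[-0.71999176,  0.69397537, -0.00316927],
       [ 0.47678273,  0.4913281 , -0.72888609],
       [-0.50427184, -0.52630304, -0.68462765]]), 't': array([ 0.51711257, -0.15624911,  2.00173636])}
top {'camera_matrix': array([[493.54080079,   0.        , 255.26038843],
       [  0.        , 493.54080079, 186.97280213],
       [  0.        ,   0.        ,   1.        ]]), 'R': array([[ 0.03932789, -0.99922425,  0.00205287],
       [-0.9786703 , -0.03893333, -0.20171427],
       [ 0.20163772,  0.00592391, -0.97944226]]), 't': array([-0.14151265,  0.57378965,  1.40234071])}
```

View pics/scene0.png

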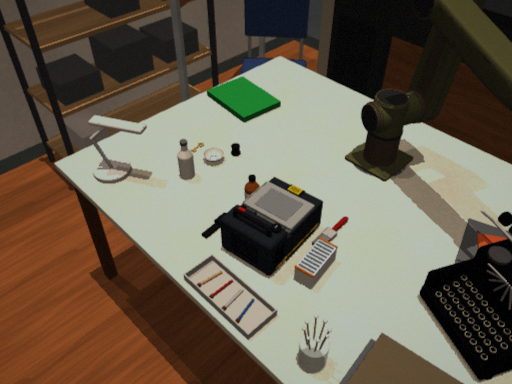

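View pics/top0.png

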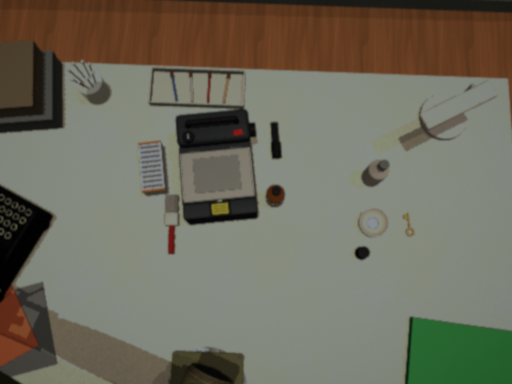

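The top view shows the vacuum with its yellow tab at about (220,209), facing the robot, the grey lid around (217,175), and the motor behind it at (213,128). The solvent is close by on the right (275,194), with the brush (172,220) and the filter (151,166) on the left.

```bash
cat > h.py <<'E'
import numpy as np,cv2
from plant import *
def ray(n,uv,z):
    i=camera_info(n);K,R,t=i["camera_matrix"],i["R"],i["t"]
    d=R.T@np.linalg.solve(K,[uv[0],uv[1],1]);o=-R.T@t
    return o+d*(z-o[2])/d[2]
def proj(n,X):
    i=camera_info(n);c=i["R"]@np.array(X)+i["t"];p=i["camera_matrix"]@c;return p[:2]/p[2]
def cloud(n,d):
    i=camera_info(n);v,u=np.mgrid[:384,:512]
    P=np.stack([u,v,np.ones_like(u)],-1)@np.linalg.inv(i["camera_matrix"]).T*d[...,None]
    return (P-i["t"])@i["R"]
E
python3 - <<'E'
from h import *
for n,(x0,x1,y0,y1) in dict(top=(190,250,195,220),scene=(280,310,180,200)).items():
    p=cv2.imread(f"pics/{n}0.png");h=cv2.cvtColor(p,cv2.COLOR_BGR2HSV)
    m=cv2.inRange(h,(20,120,80),(35,255,255));mm=np.zeros_like(m);mm[y0:y1,x0:x1]=m[y0:y1,x0:x1]
    ys,xs=np.nonzero(mm);r=cv2.minAreaRect(np.c_[xs,ys].astype(np.float32));print(n,len(xs),r,xs.mean(),ys.mean(),ray(n,(xs.mean(),ys.mean()),.133))
    P=cloud(n,np.load(f"pics/{n}0.npy"));print(np.median(P[ys,xs],0))
P=cloud("top",np.load("pics/top0.npy"));
sel=(P[...,2]>.09)&(P[...,2]<.2);sel[:, :165]=0;sel[:,262:]=0;sel[:100]=0;sel[230:]=0
q=P[sel];r=cv2.minAreaRect(q[:,:2].astype(np.float32));print(r,cv2.boxPoints(r))
p=cv2.imread("pics/top0.png")[90:260,120:300];cv2.imwrite("pics/topz.png",cv2.resize(p,None,fx=4,fy=3.5,interpolation=2))
s=(P[...,2]>.02)&(P[...,2]<.4)
for nm,(a,b,c,d) in dict(filt=(135,168,138,196),sol=(264,288,182,208),noz=(268,284,118,162)).items():
    k=P[c:d,a:b][s[c:d,a:b]];print(nm,k.min(0),k.max(0))
E
```

```text
top 188 ((219.52438354492188, 208.21951293945312), (11.153586387634277, 16.896024703979492), 83.6598129272461) 219.57978723404256 208.2872340425532 [ 0.49920313 -0.02239205  0.133     ]
[ 0.49925841 -0.02308163  0.1327204 ]
scene 84 ((294.800048828125, 189.40000915527344), (13.416407585144043, 6.260990142822266), 26.56505012512207) 294.73809523809524 189.35714285714286 [ 0.50323828 -0.02009465  0.133     ]
[ 0.50188892 -0.02225609  0.13168341]
((0.6310471296310425, -0.013303592801094055), (0.3036547005176544, 0.22761797904968262), 7.817611217498779) [[ 0.46515056  0.0787961 ]
 [ 0.49611112 -0.14670642]
 [ 0.79694366 -0.10540328]
 [ 0.7659831   0.12009923]]
filt [0.55095022 0.14754736 0.02002005] [0.71029316 0.23761701 0.07806575]
sol [ 0.53132033 -0.20356456  0.02169884] [ 0.58575825 -0.15077346  0.13803985]
noz [ 0.68382209 -0.19378493  0.02055548] [ 0.73515821 -0.16154777  0.03772514]
```

View pics/topz.png

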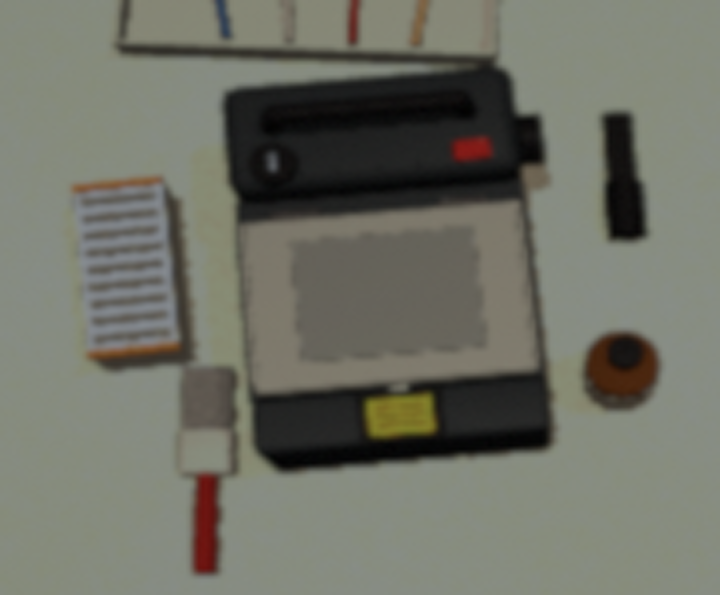

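```bash
cat >> h.py <<'E'
from scipy.spatial.transform import Rotation as Ro
def vec(yaw): a=np.radians(yaw);return np.array([np.cos(a),np.sin(a),0]),np.array([-np.sin(a),np.cos(a),0])
def goal(point,yaw,tilt):
    """tip centre at world point; tool z=sin t*vx - cos t*z; returns TCP and R"""
    vx,vy=vec(yaw);t=np.radians(tilt);z=np.sin(t)*vx-np.cos(t)*np.array([0,0,1]);y=vy;x=np.cross(y,z)
    return np.array(point)-.022*z,np.c_[x,y,z]
def rel(point,yaw,tilt):
    o=get_obs();R=Ro.from_euler('xyz',o['tcp_rot'],degrees=True)
    p,G=goal(point,yaw,tilt)
    return np.round(R.inv().apply(p-o['tcp_pos']),4),np.round((R.inv()*Ro.from_matrix(G)).as_rotvec(),3)
E
python3 - <<'E'
from h import *
for z in(.137,):
  c={k:ray("top",(120+x/4,90+y/3.5),z) for k,(x,y) in dict(BL=(240,222),BR=(520,198),FL=(253,394),FR=(540,373)).items()}
for k in c: print(k,c[k])
print(np.linalg.norm(c['FL']-c['FR']),np.linalg.norm(c['FL']-c['BL']))
for a,b in(("FR","FL"),("BR","BL")):
  d=c[b]-c[a];print("yaw",np.degrees(np.arctan2(-d[0],d[1])))
for a,b in(("FR","BR"),("FL","BL")):
  d=c[b]-c[a];print("yaw",np.degrees(np.arctan2(d[1],d[0])))
P=cloud("top",np.load("pics/top0.npy"));print("max z left", P[200:330,:60,2].max(), "near start",[P[a:b,c:d,2].max() for a,b,c,d in((0,140,0,110),(260,384,0,60))])
vx,vy=vec(5.5)
print(rel(np.array([.501,-.022,.25]),5.5,10))
E
```

```text
BL [0.65139354 0.09796216 0.137     ]
BR [ 0.67950614 -0.09961446  0.137     ]
FL [0.51061941 0.07903354 0.137     ]
FR [ 0.53548061 -0.11953916  0.137     ]
0.2001229514952547 0.1420410110713367
yaw 7.136268424408398
yaw 8.098090558629263
yaw 7.876385860348143
yaw 7.658112737244368
max z left 1.4895438192090242 near start [np.float64(1.4895438192090242), np.float64(1.4895438192090242)]
(array([-0.4845, -0.5356, -0.0186]), array([-0.034, -0.173, -0.371]))
```

Run:
```python
from h import *
print(rel(np.array([.4995,-.0225,.22])-.002*vec(7.7)[0],7.7,10))
```

```text
(array([-0.4814, -0.5374,  0.0114]), array([-0.038, -0.173, -0.409]))
```

```bash
python3 -m creep '[[[-0.03,-0.035,-0.02],[0,-0.01,-0.03],0],[[-0.06,-0.07,-0.03],[0,-0.03,-0.06],0],[[-0.09,-0.1,-0.03],[-0.01,-0.04,-0.09],0],[[-0.12,-0.135,-0.03],[-0.01,-0.05,-0.12],0],[[-0.15,-0.17,-0.03],[-0.01,-0.06,-0.15],0],[[-0.18,-0.2,-0.03],[-0.02,-0.08,-0.18],0],[[-0.21,-0.235,-0.03],[-0.02,-0.09,-0.2],0],[[-0.24,-0.27,-0.03],[-0.02,-0.1,-0.23],0],[[-0.27,-0.3,-0.03],[-0.02,-0.11,-0.26],0],[[-0.3,-0.335,-0.03],[-0.03,-0.13,-0.29],0],[[-0.33,-0.37,-0.03],[-0.03,-0.14,-0.31],0],[[-0.36,-0.4,-0.03],[-0.03,-0.15,-0.34],0]]' 20
python3 - <<'E'
from h import *
print(rel(np.array([.4995,-.0225,.18])-.002*vec(7.7)[0],7.7,10))
E
```

```text
time: 1.3
tcp_pos: [0.4144, 0.1401, 0.2826]
tcp_rot: [179.9, 8.7, -176.2]
ft_force: [0.1, 0.2, -0.9]
opening: -0.002
(array([-0.0554, -0.1685,  0.09  ]), array([-0.009, -0.022, -0.068]))
```

```bash
python3 -m creep '[[[-0.015,-0.042,0.01],[0,-0.01,-0.02],0],[[-0.028,-0.084,0.03],[-0.01,-0.01,-0.04],0],[[-0.042,-0.126,0.05],[-0.01,-0.02,-0.05],0],[[-0.0554,-0.1685,0.065],[-0.009,-0.022,-0.068],0],[[-0.0554,-0.1685,0.08],[-0.009,-0.022,-0.068],0],[[-0.0554,-0.1685,0.09],[-0.009,-0.022,-0.068],0],[[-0.0554,-0.1685,0.09],[-0.009,-0.022,-0.068],0],[[-0.0554,-0.1685,0.09],[-0.009,-0.022,-0.068],0]]'
python3 - <<'E'
from h import *
for n in("scene","top","wrist"):
    p,d=snapshot(n); cv2.imwrite(f"pics/{n}1.png",p); np.save(f"pics/{n}1.npy",d)
o=get_obs();print(o['tcp_pos'],o['tcp_rot'],o['ft_force'],o['joints'])
p=cv2.imread("pics/scene1.png")[120:290,180:380]
w=cv2.imread("pics/wrist1.png")
cv2.imwrite("pics/c1.png",np.hstack([cv2.resize(p,(400,340)),cv2.resize(w,(400,340))]))
E
```

```text
time: 2.1
tcp_pos: [0.4935, -0.0221, 0.2017]
tcp_rot: [180.0, 10.0, -172.2]
ft_force: [0.6, -0.1, 0.2]
opening: -0.002
[ 0.49405734 -0.0223569   0.20284243] [-179.96554345   10.08837013 -172.1781872 ] [-0.27376552  0.34089852 -0.49698369] [ -10.41832708  -16.98860638  122.36346013    3.43031463   65.06268376
 -109.42355172]
```

View pics/c1.png

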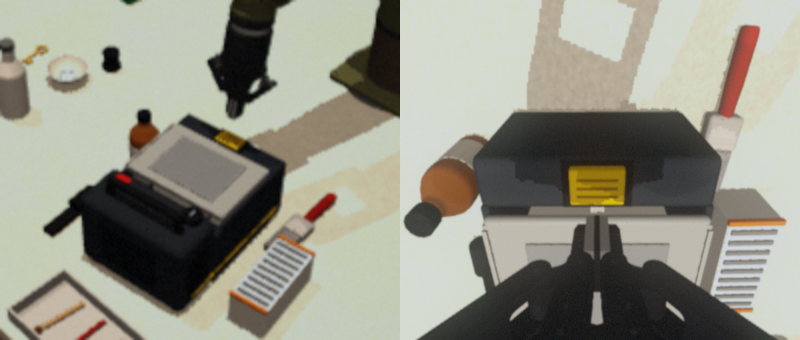

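View pics/top1.png

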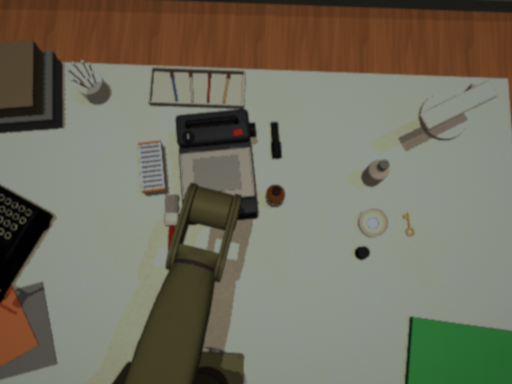

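Run:
```python
from h import *
o=get_obs();R=Ro.from_euler('xyz',o['tcp_rot'],degrees=True).as_matrix();tip=o['tcp_pos']+.022*R[:,2]
print(tip,proj("scene",tip),proj("wrist",tip)*np.array([400/512,340/384])+[400,0])
i=camera_info("wrist");print(-i["R"].T@i["t"])
p=cv2.imread("pics/wrist1.png");m=cv2.inRange(cv2.cvtColor(p,cv2.COLOR_BGR2HSV),(20,120,60),(35,255,255));m[:150]=0;m[260:]=0;m[:,:180]=0;m[:,320:]=0
ys,xs=np.nonzero(m);print(xs.min(),xs.max(),ys.min(),ys.max(),ray("wrist",(xs.mean(),ys.mean()),.132))
p=cv2.imread("pics/scene1.png")[150:220,260:330];cv2.imwrite("pics/c2.png",cv2.resize(p,None,fx=8,fy=8))
print(rel(np.array([.4995,-.0225,.142])-.002*vec(7.7)[0],7.7,10))
```

```text
[ 0.49787696 -0.02184555  0.18118258] [296.19578097 177.92341586] [596.2232111 227.5090128]
[ 0.39326154 -0.03597084  0.30711807]
215 289 187 232 [ 0.49953181 -0.02120911  0.132     ]
(array([ 0.0073, -0.0008,  0.0385]), array([-0.   ,  0.002,  0.002]))
```

View pics/c2.png

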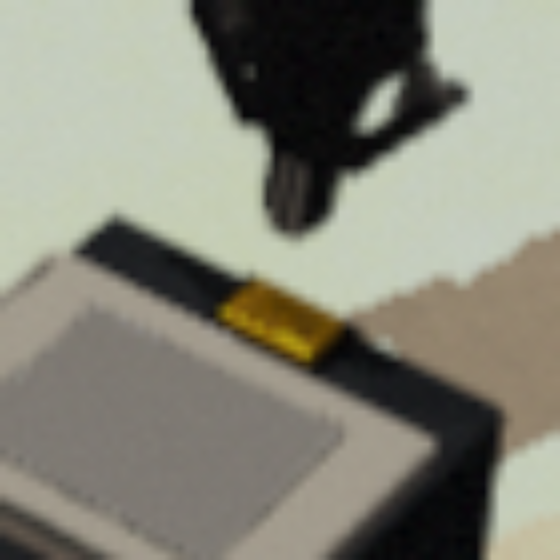

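```bash
python3 -m creep '[[[0.003,-0.001,0.01],[0,0,0],0],[[0.005,-0.001,0.025],[0,0,0],0],[[0.0073,-0.001,0.0385],[0,0,0],0],[[0.0078,-0.001,0.0415],[0,0,0],0],[[0.0078,-0.001,0.0415],[0,0,0],0],[[0.0078,-0.001,0.0415],[0,0,0],0]]'
python3 - <<'E'
from h import *
print(rel(np.array([.4995,-.0225,.128])-.002*vec(7.7)[0],7.7,10))
E
```

```text
time: 2.85
tcp_pos: [0.4941, -0.0235, 0.161]
tcp_rot: [-180.0, 10.1, -172.2]
ft_force: [0.0, 0.4, -0.2]
opening: 0.0
(array([0.0023, 0.0002, 0.0111]), array([-0.   ,  0.002,  0.002]))
```

```bash
python3 -m creep '[[[0.0007,0,0.004],[0,0,0],0],[[0.001,0,0.006],[0,0,0],0],[[0.0014,0,0.008],[0,0,0],0],[[0.0014,0,0.008],[0,0,0],0]]'
```

```text
time: 3.25
tcp_pos: [0.4946, -0.0235, 0.1534]
tcp_rot: [-179.9, 10.2, -172.2]
ft_force: [-0.2, -0.4, 2.1]
opening: -0.002
```

```bash
python3 -m creep '[[[0.0002,0,0.001],[0,0,0],0],[[0.0004,0,0.002],[0,0,0],0],[[0.0006,0,0.003],[0,0,0],0],[[0.0008,0,0.004],[0,0,0],0],[[0.0008,0,0.0045],[0,0,0],0],[[0.0008,0,0.0045],[0,0,0],0]]'
python3 - <<'E'
from h import *
p,d=snapshot("scene"); cv2.imwrite("pics/scene3.png",cv2.resize(p[120:290,180:380],None,fx=3.5,fy=3.5))
E
```

```text
time: 3.85
tcp_pos: [0.4947, -0.0236, 0.1497]
tcp_rot: [-179.9, 10.2, -172.2]
ft_force: [-4.5, 0.8, 8.6]
opening: 0.003
```

View pics/scene3.png

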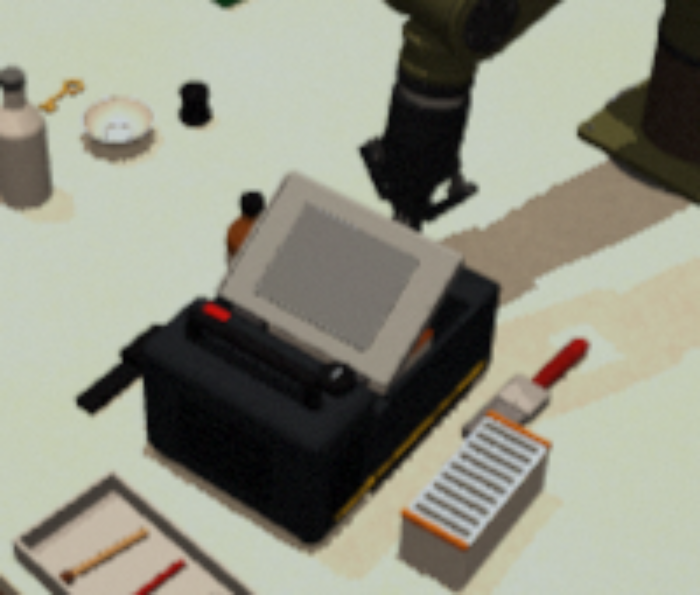

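```bash
cat >> h.py <<'E'
O=np.array([.594,-.0097,0]);Y=7.7
def vp(x,y,z): vx,vy=vec(Y);return O+x*vx+y*vy+[0,0,z]
def arc(th,ins=.03,g=.011,y=.03,dt=0):
    u=np.array([np.cos(th),-np.sin(th)]);n=np.array([-np.sin(th),-np.cos(th)])
    q=np.array([.072,.127])-(.143-ins)*u+g*n
    return vp(q[0],y,q[1]),Y,90-np.degrees(th)+dt
E
python3 - <<'E'
from h import *
print(rel(vp(-.11,0,.15),Y,10))
print(rel(vp(-.14,.03,.19),Y,50))
E
```

```text
(array([ 0.0095,  0.0005, -0.024 ]), array([-0.001,  0.004,  0.002]))
(array([ 0.046 ,  0.0305, -0.0636]), array([-0.   , -0.695,  0.003]))
```

```bash
python3 -m creep '[[[0.0,0,-0.004],[0,0,0],0],[[0.006,0,-0.012],[0,0,0],0],[[0.012,0,-0.022],[0,0,0],0],[[0.02,0.008,-0.032],[0,-0.1,0],0],[[0.028,0.015,-0.042],[0,-0.22,0],0],[[0.034,0.02,-0.05],[0,-0.34,0],0],[[0.04,0.025,-0.057],[0,-0.46,0],0],[[0.046,0.03,-0.0636],[0,-0.58,0],0],[[0.046,0.03,-0.0636],[0,-0.69,0],0],[[0.046,0.03,-0.0636],[0,-0.69,0],0],[[0.046,0.03,-0.0636],[0,-0.69,0],0]]'
python3 - <<'E'
from h import *
for n in("scene","wrist"):
    p,d=snapshot(n); cv2.imwrite(f"pics/{n}4.png",p); np.save(f"pics/{n}4.npy",d)
o=get_obs();print(o['tcp_pos'],o['tcp_rot'],o['ft_force'],o['joints'])
p=cv2.imread("pics/scene4.png")[120:290,180:380];w=cv2.imread("pics/wrist4.png")
cv2.imwrite("pics/c4.png",np.hstack([cv2.resize(p,(400,340)),cv2.resize(w,(400,340))]))
# lid plane from scene depth
P=cloud("scene",np.load("pics/scene4.npy"));vx,vy=vec(Y)
q=P-O;X=q@vx;Yv=q@vy;Z=P[...,2]
m=(abs(Yv)<.09)&(X>-.06)&(X<.06)&(Z>.15)
print(m.sum());f=np.polyfit(X[m],Z[m],1);print("slope rad",np.arctan(-f[0]),f,"maxZ",np.percentile(Z[m],98),"minX",np.percentile(X[m],2), "pred top at hinge", np.polyval(f,.072))
print(rel(*arc(.65,ins=-.02,g=.02)));print(rel(*arc(.65,ins=.03,g=.02)))
E
```

```text
time: 5.0
tcp_pos: [0.4342, -0.0017, 0.2039]
tcp_rot: [-179.9, 49.6, -172.1]
ft_force: [0.2, 0.6, 0.0]
opening: -0.001
[ 0.4351079  -0.00163074  0.20532678] [-179.83356487   49.70950069 -172.03500094] [ 0.2057134   0.12330229 -0.63141085] [ -19.12165721  -53.29770153  151.01296259   32.10434525   40.4397983
 -133.80598398]
1733
slope rad 0.6199119951452646 [-0.71377616  0.19560254] maxZ 0.2181112753282834 minX -0.03245335268100987 pred top at hinge 0.1442106609532618
(array([-0.0581,  0.0005,  0.0412]), array([ 0.001, -0.053,  0.003]))
(array([-0.0608,  0.0005,  0.0911]), array([ 0.001, -0.053,  0.003]))
```

View pics/c4.png

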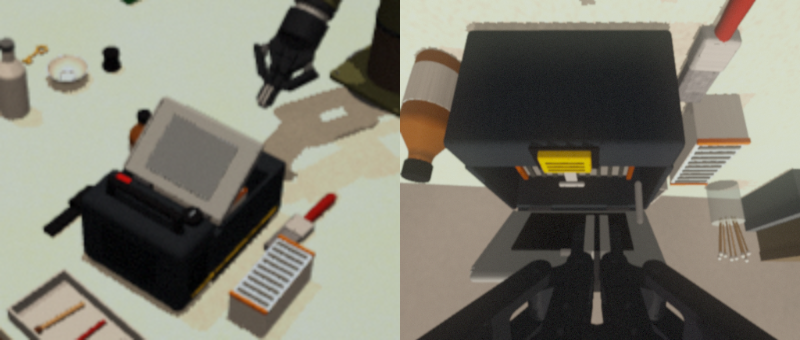

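```bash
python3 -m creep '[[[-0.008,0,0.015],[0,-0.01,0],0],[[-0.016,0,0.03],[0,-0.02,0],0],[[-0.025,0,0.045],[0,-0.03,0],0],[[-0.035,0,0.06],[0,-0.05,0],0],[[-0.045,0,0.075],[0,-0.05,0],0],[[-0.055,0,0.088],[0,-0.05,0],0],[[-0.06,0,0.091],[0,-0.05,0],0],[[-0.06,0,0.091],[0,-0.05,0],0]]'
python3 - <<'E'
from h import *
for n in("scene","wrist"):
    p,d=snapshot(n); cv2.imwrite(f"pics/{n}5.png",p)
o=get_obs();print(o['tcp_pos'],o['tcp_rot'],o['ft_force'],o['joints'])
p=cv2.imread("pics/scene5.png")[120:290,180:380];w=cv2.imread("pics/wrist5.png")
cv2.imwrite("pics/c5.png",np.hstack([cv2.resize(p,(400,340)),cv2.resize(w,(400,340))]))
for th in np.arange(.65,1.8,.09): print(round(th,2),*rel(*arc(th,g=.010)))
E
```

```text
time: 5.9
tcp_pos: [0.5435, 0.0135, 0.1928]
tcp_rot: [-179.8, 52.5, -172.0]
ft_force: [-0.0, -0.8, 1.0]
opening: -0.003
[0.54242104 0.01328356 0.19237878] [-179.83796805   52.5477792  -171.99457633] [-0.1136073  -0.83253795 -0.24196765] [ -11.32427918  -27.52038771  140.44628271   44.15471827   21.92469033
 -144.04135312]
0.65 [-0.0106  0.0003  0.0001] [ 0.001 -0.004  0.003]
0.74 [-0.0228  0.0002 -0.0003] [0.001 0.086 0.003]
0.83 [-0.0349  0.0002  0.0004] [0.001 0.176 0.003]
0.92 [-0.047   0.0002  0.0022] [0.001 0.266 0.003]
1.01 [-0.0588  0.0001  0.005 ] [0.001 0.356 0.003]
1.1 [-0.0703  0.0001  0.009 ] [0.001 0.446 0.004]
1.19 [-0.0815  0.      0.0139] [0.001 0.536 0.004]
1.28 [-0.0921 -0.      0.0198] [0.    0.626 0.004]
1.37 [-1.022e-01 -1.000e-04  2.670e-02] [0.    0.716 0.004]
1.46 [-1.116e-01 -1.000e-04  3.440e-02] [0.    0.806 0.004]
1.55 [-1.203e-01 -1.000e-04  4.290e-02] [-0.     0.896  0.004]
1.64 [-0.1282 -0.0002  0.0522] [-0.     0.986  0.004]
1.73 [-0.1352 -0.0002  0.0622] [-0.     1.076  0.004]
```

View pics/c5.png

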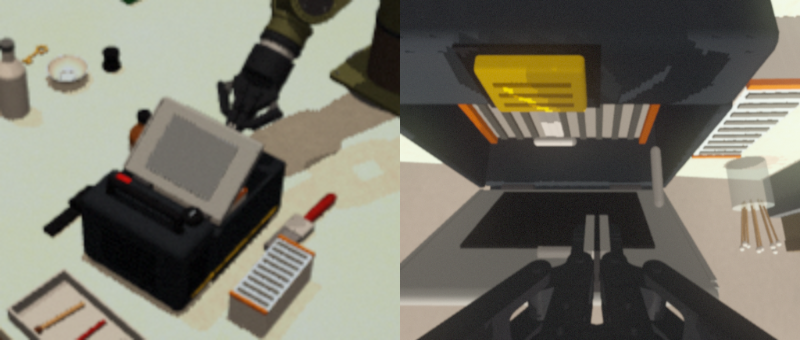

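The fingers are now inside, under the lid, to the left of the strike and clear of it. Next I push along the arc.

```bash
python3 -m creep '[[[-0.006,0,0],[0,0,0],0],[[-0.0106,0,0],[0,0,0],0],[[-0.017,0,0],[0,0.04,0],0],[[-0.0228,0,0],[0,0.086,0],0],[[-0.029,0,0],[0,0.13,0],0],[[-0.035,0,0],[0,0.176,0],0],[[-0.041,0,0.001],[0,0.22,0],0],[[-0.047,0,0.002],[0,0.266,0],0],[[-0.047,0,0.002],[0,0.266,0],0]]'
python3 - <<'E'
from h import *
p,d=snapshot("scene"); cv2.imwrite("pics/scene6.png",cv2.resize(p[120:290,180:380],None,fx=3,fy=3))
o=get_obs();print(o['ft_force'],o['joints'])
P=cloud("scene",d);vx,vy=vec(Y)
q=P-O;X=q@vx;Yv=q@vy;Z=P[...,2]
m=(abs(Yv)<.09)&(X>-.03)&(X<.07)&(Z>.16)&(Z<.28)
f=np.polyfit(X[m],Z[m],1);print(m.sum(),"slope rad",np.arctan(-f[0]))
for th in np.arange(.92,1.8,.09): print(round(th,2),*rel(*arc(th,g=.010)))
E
```

```text
time: 6.9
tcp_pos: [0.5739, 0.0173, 0.2313]
tcp_rot: [-179.8, 37.5, -172.0]
ft_force: [-0.8, -0.2, 0.7]
opening: 0.002
[-0.42363901 -0.45329382 -0.94414011] [  -7.76987035  -20.53310974  127.11679766   15.28420088   37.97319673
 -114.78597054]
1853 slope rad 0.8599824363844983
0.92 [0.0015 0.0003 0.001 ] [-0.     0.003  0.004]
1.01 [-0.0107  0.0003  0.0006] [-0.     0.093  0.004]
1.1 [-0.0229  0.0002  0.0014] [-0.     0.183  0.004]
1.19 [-0.0349  0.0002  0.0033] [-0.001  0.273  0.004]
1.28 [-0.0467  0.0001  0.0062] [-0.001  0.363  0.004]
1.37 [-0.0582  0.0001  0.0102] [-0.001  0.453  0.004]
1.46 [-0.0693  0.      0.0152] [-0.001  0.543  0.004]
1.55 [-0.0799 -0.      0.0212] [-0.001  0.633  0.004]
1.64 [-0.09   -0.0001  0.0281] [-0.002  0.723  0.004]
1.73 [-0.0993 -0.0001  0.0359] [-0.002  0.813  0.004]
```

View pics/scene6.png

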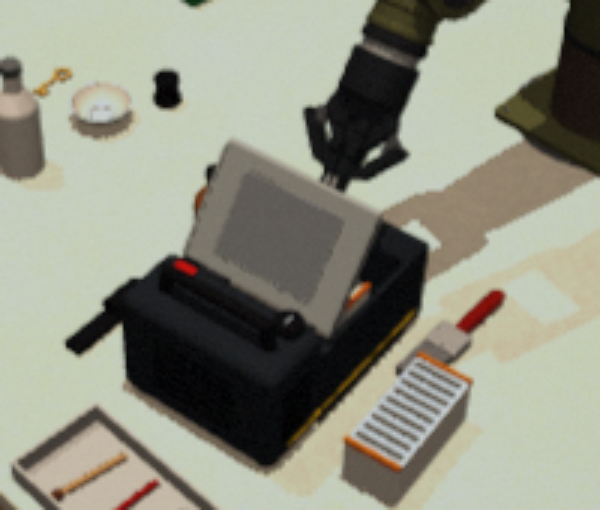

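The lid is following and stands at about 0.88 rad, with little force.

```bash
python3 -m creep '[[[-0.005,0,0],[0,0.05,0],0],[[-0.0107,0,0.0006],[0,0.093,0],0],[[-0.017,0,0.001],[0,0.138,0],0],[[-0.023,0,0.0014],[0,0.183,0],0],[[-0.029,0,0.0023],[0,0.228,0],0],[[-0.035,0,0.0033],[0,0.273,0],0],[[-0.041,0,0.0047],[0,0.318,0],0],[[-0.047,0,0.0062],[0,0.363,0],0],[[-0.0525,0,0.0082],[0,0.408,0],0],[[-0.058,0,0.0102],[0,0.453,0],0],[[-0.058,0,0.0102],[0,0.453,0],0]]'
python3 - <<'E'
from h import *
p,d=snapshot("scene"); cv2.imwrite("pics/scene7.png",cv2.resize(p[120:290,180:380],None,fx=3,fy=3))
o=get_obs();print(o['ft_force'],o['joints'])
for th in np.arange(1.37,1.83,.06): print(round(th,2),*rel(*arc(th,g=.010)))
E
```

```text
time: 8.05
tcp_pos: [0.6254, 0.0247, 0.2572]
tcp_rot: [-179.9, 11.6, -172.1]
ft_force: [-0.0, 0.2, 0.2]
opening: 0.001
[-1.18381225  0.44559369  0.8584226 ] [  -3.53588446   -2.32607421  104.43445012    2.34875576   66.57102289
 -102.16664236]
1.37 [-0.0003  0.0001 -0.0004] [-0.001  0.001  0.004]
1.43 [-0.0084  0.     -0.0008] [-0.002  0.061  0.004]
1.49 [-0.0166  0.     -0.0007] [-0.002  0.121  0.004]
1.55 [-0.0247 -0.     -0.    ] [-0.002  0.181  0.004]
1.61 [-0.0327 -0.      0.0011] [-0.002  0.241  0.004]
1.67 [-0.0407 -0.0001  0.0027] [-0.002  0.301  0.004]
1.73 [-0.0485 -0.0001  0.0047] [-0.002  0.361  0.004]
1.79 [-0.0562 -0.0001  0.0072] [-0.002  0.421  0.003]
```

View pics/scene7.png

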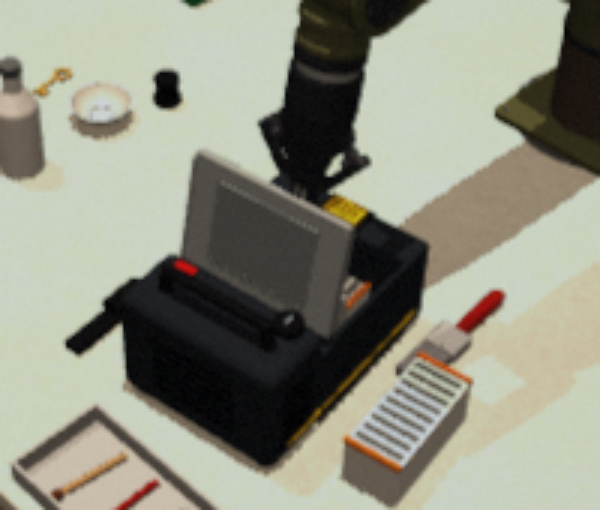

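```bash
python3 -m creep '[[[-0.004,0,0],[0,0.03,0],0],[[-0.0084,0,0],[0,0.06,0],0],[[-0.0125,0,0],[0,0.09,0],0],[[-0.0166,0,0],[0,0.12,0],0],[[-0.0205,0,0],[0,0.15,0],0],[[-0.0247,0,0],[0,0.18,0],0],[[-0.029,0,0],[0,0.21,0],0],[[-0.033,0,0.001],[0,0.24,0],0],[[-0.037,0,0.001],[0,0.27,0],0],[[-0.041,0,0.002],[0,0.3,0],0],[[-0.041,0,0.002],[0,0.3,0],0]]'
python3 - <<'E'
from h import *
p,d=snapshot("scene"); cv2.imwrite("pics/scene8.png",cv2.resize(p[120:290,180:380],None,fx=3,fy=3))
o=get_obs();print(o['ft_force'],o['joints'])
print(rel(vp(-.06,.03,.27),Y,0))
E
```

```text
time: 9.2
tcp_pos: [0.6646, 0.0302, 0.2622]
tcp_rot: [-179.9, -5.7, -172.1]
ft_force: [0.6, -0.3, -0.9]
opening: -0.003
[-0.64629679 -0.09821659  0.06838622] [ -1.63062083  11.75983922  88.56064004  -1.02911245  85.23530309
 -99.39410865]
(array([ 0.1374,  0.0004, -0.0163]), array([-0.002, -0.099,  0.003]))
```

View pics/scene8.png

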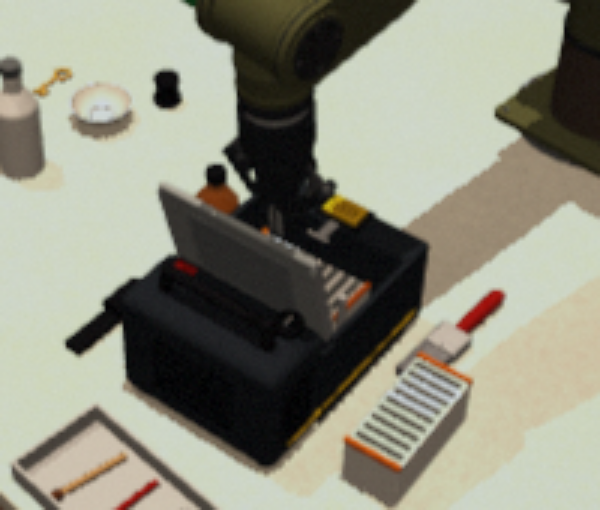

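The lid has fallen back to its stop. I'll back the hand away towards the robot.

```bash
python3 -m creep '[[[0.01,0,0],[0,0,0],0],[[0.03,0,-0.002],[0,-0.03,0],0],[[0.055,0,-0.01],[0,-0.06,0],0],[[0.08,0,-0.02],[0,-0.1,0],0],[[0.11,0,-0.04],[0,-0.1,0],0],[[0.14,0,-0.06],[0,-0.1,0],0],[[0.17,0,-0.08],[0,-0.1,0],0],[[0.2,0,-0.09],[0,-0.1,0],0],[[0.2,0,-0.09],[0,-0.1,0],0],[[0.2,0,-0.09],[0,-0.1,0],0],[[0.2,0,-0.09],[0,-0.1,0],0]]'
python3 - <<'E'
from h import *
p,d=snapshot("scene"); cv2.imwrite("pics/scene9.png",p)
P=cloud("scene",d);vx,vy=vec(Y)
q=P-O;X=q@vx;Yv=q@vy;Z=P[...,2]
m=(abs(Yv)<.085)&(X>.06)&(X<.14)&(Z>.2)&(Z<.255)
f=np.polyfit(Z[m],X[m],1);print(m.sum(),"lid angle",np.pi/2+np.arctan(f[0]))
m=(abs(Yv)<.085)&(X>.06)&(X<.16)&(Z>.2);print("top z",np.percentile(Z[m],98))
p0=cv2.imread("pics/scene0.png")
a=cv2.resize(p[100:300,150:380],(400,348));b=cv2.resize(p0[100:300,150:380],(400,348));cv2.imwrite("pics/c9.png",np.hstack([b,a]))
o=get_obs();print(o['ft_force'],o['joint_velocities'],o['tcp_pos'])
E
```

```text
time: 10.35
tcp_pos: [0.4756, 0.0043, 0.3704]
tcp_rot: [-179.9, 0.0, -172.1]
ft_force: [0.4, 0.5, -0.6]
opening: 0.0
396 lid angle 1.7962327395448205
top z 0.26553069555906267
[-0.34642988 -0.35712508  0.32926894] [ 0.18092486  0.89113858 -0.39871558 -0.01641242  0.23953517  0.02327045] [0.47585316 0.00429139 0.3701225 ]
```

View pics/c9.png

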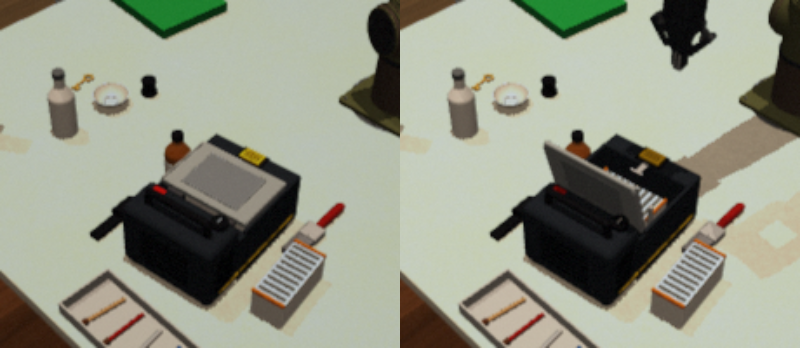

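The before-and-after view shows the lid open at its stop, the tab back up, the bystanders where they were and the hand clear.

Run:
```python
from h import *
p,d=snapshot("scene");m=cv2.inRange(cv2.cvtColor(p,cv2.COLOR_BGR2HSV),(20,120,80),(35,255,255));m[:175]=0;m[205:]=0;m[:,:280]=0;m[:,312:]=0
print("tab z",np.median(cloud("scene",d)[m>0],0))
finish_job()
```

```text
tab z [ 0.50466015 -0.02104265  0.13242818]
the job is handed in; nothing more can be done
```

The vacuum's filter compartment is open and the job is handed in, at about 10.5 s of the 45 s allowed; no verdict was reported.

I pressed the yellow tab with the closed fingertips until the lid sprang up. Then I backed off, slid the fingers under the lid edge to the left of the steel strike, and followed the arc until the lid fell back onto its stop. The hand then withdrew upward and toward the robot.

Last checks:
- **Lid:** the depth fit gives about 1.80 rad, with its top edge at 265 mm. That matches fully open.
- **Tab:** its upper face is at about 132.4 mm, against 133 mm at rest, so it is let go.
- **Other things:** comparing the scene picture before and after by eye, I saw no movement. I did not measure each object's position.
- **Forces:** the highest reading at the end of any move was about 10 N, with the tab fully pressed. It included an unexpected sideways 4.5 N, possibly the freed lid touching the hand. While pushing the lid it stayed at about 1.5 N or less, and the wrist reading is near zero with the hand clear.

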